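# Power off, then point out the wrong capacitor and its spare

## Robot

A 7-joint arm with a two-finger parallel gripper is mounted at the origin on the work surface. World frame = base frame: x ahead of the robot, y to its left, z up, the work surface at z = 0. Lengths are in m, angles in rad, forces in N, time in s.
With the tool pointing down it reaches from about 0.425 to 0.875 m from the base axis. Payload 4.7 kg.
Tool frame: the origin (TCP) lies between the finger pads, 19 mm behind the fingertips; this is the grasp point; z points along the fingers, y is the line along which they close (so a half turn about z gives the same grasp; the last joint's range is limited). The gripper opens to 87 mm and grips with 3 to 60 N. Pads are 19 mm wide; open, the fingers measure 117 mm over their backs; the gripper's body (75 mm by 190 mm) begins 51 mm behind the grasp point.
Start: joints at [1.21, 0.321, -0.07, 1.45, 0.023, 1.371, -0.057], TCP at [0.238, -0.605, 0.241] pointing down, gripper open.
Joint ranges: [-2.86, 2.86], [-0.3, 2.09], [-1.38, 1.24], [0.06, 2.45], [-1.56, 4.7], [0.09, 2.05], [-2.69, 2.69]. Speed limits (rad/s): [2.57, 2.57, 3.14, 3.14, 3.14, 3.14, 3.14].

## Interface

Orientations are given as a rotation vector (axis times angle).
In Python, from bench import ctrl gives the robot as it stands.
- The arm moves only by the shell command python3 -m inch 'ROWS' [OPENING] [FORCE]. ROWS is JSON, a list of rows, each a list of 6 numbers: the shift along the world's x, y, z in mm, then the turn, a rotation vector about the world's x, y, z in degrees. In form: [[tx, ty, tz, rx, ry, rz], ...]. A call has 1 to 20 rows; each row is the pose to reach, as a shift and turn from the pose commanded when the call began; what a row does not reach only later rows make up. A row lasts 1/8 s, in which the tool goes at most 62.5 mm and 10.7 degrees, less where a joint would pass 70% of its speed; a pose out of reach is approached as far as the arm can. A call with a gripper value outside its range is refused whole. OPENING is the finger opening in mm, from 0 to 87, set as the call begins (- or left out, the last holds). The fingers move at their own pace and stop on an object; FORCE is the grip in N (left out, the last holds). Time passes only in rows, so rows that repeat a pose let the fingers close. It gives the time, the measured TCP pose, the force, the opening and the grip force at its end, in the units of the state.
- ctrl.get_state(): the state, without advancing time (a new reading comes with each control period).
- ctrl.get_image(name): name is "scene" or "top" or "wrist"; returns (picture, depth): 420x560x3 uint8, red, green, blue; 420x560 float32, m along the optical axis (not along the pixel's ray), 0 where there is no reading.
- ctrl.camera_params(name): a dict with "mtx" (3x3 intrinsics, pixels), "dist_coeffs" ([k1, k2, p1, p2, k3] as OpenCV has them; the pictures are not rectified), "T" (4x4, takes a point from camera to world coordinates). Camera axes: x right, y down, z forward; pixel columns grow to the right and rows downward; lengths in m; the calibration is good to about 2 mm. A picture is of the moment at which its call begins: read the wrist's pose just before it. camera_params takes no time and is no camera call; for the wrist camera it gives the pose at the moment of the call.
- ctrl.close_job(): hands the job in; it is judged then, once.
The state is a dict: "time": time; "joint_positions": joint angles; "qd": joint speeds; "joint_torque": joint torques, N m; "position": TCP position; "tool_rot": TCP orientation; "ft_force": force on the tool from outside, world axes, zero at the start; "torque": the same for the moment, N m; "grip_width": opening from 0.0 (shut) to 1.0 (fully open); "grip_force": force on a finger pad.
Only numpy, scipy, OpenCV 4.12 (cv2) and the standard library are available. Lean on these libraries where they do the work, as an engineer would, in place of code of your own. Each camera call takes 0.05 s, during which the arm holds its last target. There are 200 camera calls.

## Task

Three of the four big filter capacitors in the open amplifier are squat, but the fourth is a tall slim one fitted by mistake: switch the power strip off by pressing the raised half of its rocker fully down, then show your colleague the swap. Point straight down at the tall slim capacitor in the amplifier for two seconds, then for two seconds at the matching squat spare in the parts tray, each time with the fingertips centred a couple of centimetres above it. Do not touch the amplifier, its parts or the spares, do not point at any other part on the way, and leave everything else on the bench where it is.

Things in the scene. Friction and masses are not known exactly. Their poses are not given: they have to be found in the camera images.
- amp: the open amplifier, heavy, stays put: chassis without cover, 200 (x) by 262 mm (y), origin under its centre; front panel with knobs, 70 mm high, faces its -x. Four filter capacitors stand 2 x 2 on the green board in its -y half, 57 mm apart along x, 53 mm along y (the slim one may be in any place); a ring transformer fills the +y half, a heat sink 54 mm high is behind the capacitors
- cap_slim_top (a point): the wrong part: the one tall slim filter capacitor in the amplifier, upright black can, 25 mm across, 50 mm tall; this point is the centre of its flat top, z up, 64 mm above the bench and 15 mm higher than the other three
- cap_a_top (a point): one of the three squat filter capacitors in the amplifier: upright black can, 35 mm across, 35 mm tall; this point is the centre of its flat top, z up, 49 mm above the bench
- cap_b_top (a point): one of the three squat filter capacitors in the amplifier: upright black can, 35 mm across, 35 mm tall; this point is the centre of its flat top, z up, 49 mm above the bench
- cap_c_top (a point): one of the three squat filter capacitors in the amplifier: upright black can, 35 mm across, 35 mm tall; this point is the centre of its flat top, z up, 49 mm above the bench
- tray: blue parts tray, 210 mm (its x) by 78 mm, 28 mm high, walls and floor 3 mm, three open compartments in a row along its x; origin under its centre. It stands left or right of the amplifier, fixed to the bench
- spare_squat_top (a point): the right spare: squat capacitor standing loose and upright in one compartment of the tray, black can 35 mm across, 35 mm tall; this point is the centre of its top, z up, 38 mm above the bench
- spare_slim_top (a point): another spare, not the right one: slim capacitor standing loose in another compartment, 25 mm across, 50 mm tall; this point is the centre of its top, z up
- spare_sink_top (a point): small finned aluminium heat sink standing loose in the remaining compartment, 34 x 28 mm, 40 mm tall; this point is the centre of its top, z up
- spare_squat: the squat spare capacitor, origin at the centre of its underside
- spare_slim: the slim spare capacitor, origin at the centre of its underside
- spare_sink: the small heat sink, origin at the centre of its underside
- strip: grey power strip screwed to the bench on the other side of the amplifier, 260 mm (its x) by 58 mm, top 36 mm high, origin under its centre; its black rocker switch is 90 mm from the origin towards its -x end (the end nearer the robot), then come four sockets towards +x, the last with a black mains adapter (top 78 mm high)
- rocker (a joint): the strip's rocker switch: +0.2 on (as it starts: the half nearer the robot is raised), -0.2 off (that half pressed fully down). A stiff switch without a spring: it stays where it is left, so press it fully down; about 2 to 3 N on the raised half tips it
- rocker_off_pad (a point): where to press: on top of the raised half of the rocker (the half nearer the robot), on its centre line, 12 mm from the pivot; it tilts with the rocker. The rocker is 24 mm wide (strip y), 33 mm long (strip x); its raised edge is about 11 mm above the strip top, and this half lies about 4 mm above the strip top when pressed fully down
- screwdriver: bystander, to be left alone: screwdriver with a blue handle, 190 mm long, lying near the robot
- cutters: bystander, to be left alone: side cutters with two red handles, 155 mm long, lying near the robot
- multimeter: bystander, to be left alone: yellow hand-held multimeter, 150 x 75 x 45 mm, lying beyond the amplifier
- solder_spool: bystander, to be left alone: reel of solder, 58 mm across, 40 mm high, beyond the amplifier
- flux_bottle: bystander, to be left alone: white bottle, 44 mm across, 100 mm tall, at the right
- carton: bystander, to be left alone: yellow and black product carton, 120 x 85 x 85 mm, at the left
- loose_knob: bystander, to be left alone: loose black control knob, 26 mm across, 17 mm high, near the robot

How it is judged:
By the outcome, as a careful person would: the job done as asked, in the order asked, and still so for the second after the job is handed in, with the robot touching nothing.
It also fails if it takes over 53 s, if anything falls off the work surface, if the arm or the gripper's body presses on something with over 40 N, if the wrist force passes 120 N, or if a joint passes its speed limit or range.

## Working session

There is one attempt and no reset: what is moved stays moved. The work goes in short steps, Python scripts to look and compute and a shell command to move; the robot and the scene stay as the last step left them, time stands still between calls to the robot, and variables do not carry over. Pictures are saved under pics/ and viewed, at most 10 in all, crops included, and the job is handed in when it is done.

```bash
mkdir -p pics; cat > h.py <<'E'
import numpy as np, cv2
from bench import ctrl
def grab(n):
    p=ctrl.camera_params(n); im,d=ctrl.get_image(n); np.savez(f'{n}.npz',im=im,d=d,K=p['mtx'],D=p['dist_coeffs'],T=p['T']); return im
def world(n):
    f=np.load(f'{n}.npz'); d=f['d']; h,w=d.shape
    g=np.stack(np.meshgrid(np.arange(w),np.arange(h)),-1).reshape(-1,1,2).astype(np.float64)
    u=cv2.undistortPoints(g,f['K'],f['D']).reshape(h,w,2)
    P=np.dstack([u*d[...,None],d]); T=f['T']
    W=P@T[:3,:3].T+T[:3,3]; W[d==0]=np.nan
    return f['im'],W
E
python3 - <<'E'
from h import *
for n in('top','scene'):
    im=grab(n); cv2.imwrite(f'pics/{n}1.png',im[...,::-1])
s=ctrl.get_state(); print(s['time'],s['position'],s['tool_rot'],s['grip_width'],ctrl.camera_params('top')['T'])
E
```

```text
0.1 [ 0.23773985 -0.60444778  0.24024254] [-3.08489217e+00 -5.85012783e-01  6.98073347e-04] 0.9988491238659659 [[ 7.38414529e-04 -9.90171751e-01  1.39854775e-01  3.41505256e-01]
 [-9.99959310e-01  5.26275692e-04  9.00568324e-03 -4.51029227e-03]
 [-8.99077532e-03 -1.39855734e-01 -9.90131072e-01  1.39327336e+00]
 [ 0.00000000e+00  0.00000000e+00  0.00000000e+00  1.00000000e+00]]
```

View pics/top1.png

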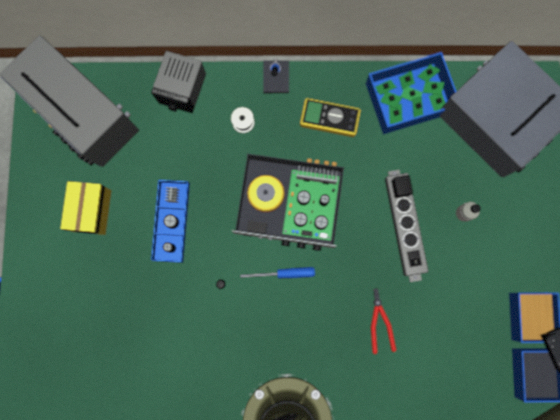

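View pics/scene1.png

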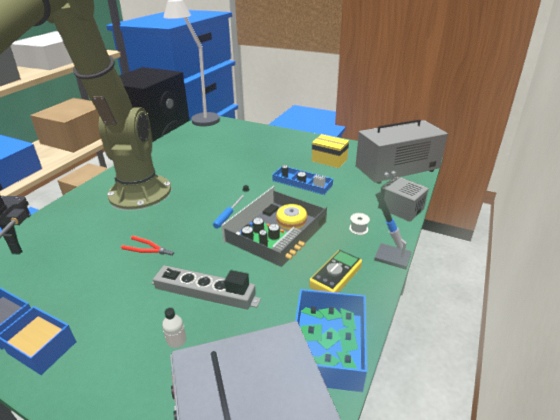

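The top view has the strip at the right with its rocker near (415,259). The amp capacitors are near (304,197), (324,200), (301,219) and (320,222). The tray is at the left, with contents near (172,193), (170,221) and (168,247). Next I'll measure them.

```bash
python3 - <<'E'
from h import *
im,W=world('top')
for nm,(u,v),r,lo,hi in [('c1',(304,197),9,.04,.08),('c2',(324,200),9,.04,.08),('c3',(301,219),9,.04,.08),('c4',(320,222),9,.04,.08),('t1',(172,193),11,.031,.08),('t2',(170,221),11,.031,.08),('t3',(168,247),11,.031,.08),('rock',(415,259),7,.037,.06)]:
    p=W[v-r:v+r+1,u-r:u+r+1].reshape(-1,3); p=p[(p[:,2]>lo)&(p[:,2]<hi)]
    top=p[p[:,2]>np.percentile(p[:,2],95)-.006] if len(p) else p
    print(nm,len(top),top.mean(0).round(4),np.ptp(top,axis=0).round(3),np.median(top[:,2]).round(4))
# strip axis
m=np.zeros(W.shape[:2],bool); m[165:285,380:432]=1
p=W[m&(W[...,2]>.02)&(W[...,2]<.042)][:,:2].astype(np.float32)
print('strip',cv2.minAreaRect(p))
m=im[140:270,140:200]; cv2.imwrite('pics/crop.png',np.hstack([cv2.resize(im[a:a+65,b:b+65],(390,390),interpolation=2) for a,b in((180,280),(220,385))])[...,::-1])
E
```

```text
c1 115 [ 0.5625 -0.0445  0.0505] [0.034 0.033 0.009] 0.0504
c2 50 [ 0.5547 -0.0968  0.0664] [0.02  0.023 0.008] 0.0664
c3 118 [ 0.5058 -0.0359  0.0505] [0.034 0.033 0.01 ] 0.0501
c4 99 [ 0.4969 -0.0887  0.0512] [0.033 0.033 0.008] 0.0512
t1 52 [0.5713 0.2976 0.0434] [0.035 0.029 0.008] 0.0429
t2 108 [0.5023 0.2976 0.0391] [0.034 0.031 0.01 ] 0.0387
t3 55 [0.4332 0.2982 0.0542] [0.023 0.023 0.008] 0.0542
rock 75 [ 0.4019 -0.3214  0.0447] [0.035 0.03  0.009] 0.0441
strip ((0.49554985761642456, -0.3077644109725952), (0.26088517904281616, 0.060244426131248474), 8.998976707458496)
```

View pics/crop.png

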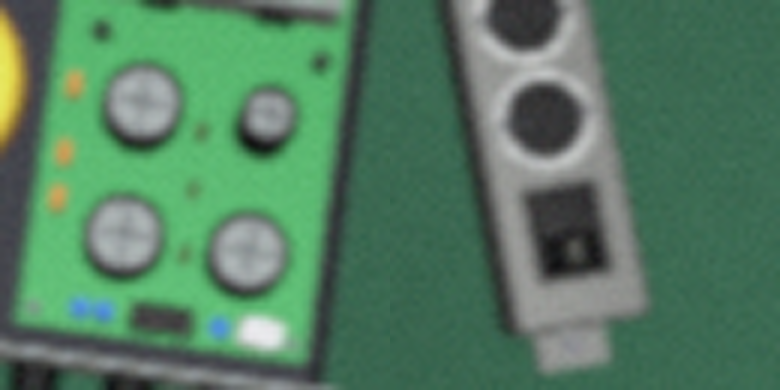

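The slim capacitor is c2 at (0.5547, −0.0968), whose top reads about 15 mm higher than the other three. The squat spare is the middle one in the tray, at (0.502, 0.298). The crop shows the strip turned about +9°, which puts the press spot near (0.391, −0.324). I'm going above it with the fingers closed.

```bash
python3 -m inch '[[19,35,0,0,0,-1.5],[38,70,0,0,0,-3],[57,105,0,0,0,-4.5],[77,140,0,0,0,-6],[96,175,-10,0,0,-8],[115,210,-30,0,0,-10],[134,245,-60,0,0,-11.5],[147,270,-80,0,0,-12.5],[153,280,-90,0,0,-12.5],[153,280,-90,0,0,-12.5],[153,280,-90,0,0,-12.5]]' 0 20
python3 - <<'E'
from h import *
im=grab('wrist'); cv2.imwrite('pics/w1.png',im[...,::-1])
s=ctrl.get_state(); R=cv2.Rodrigues(np.array(s['tool_rot']))[0]; print(s['position'],R.round(3),s['ft_force'],s['grip_width'])
_,W=world('wrist'); d=W[...,2]; print(np.nanmin(d))
E
```

```text
time: 1.48
position: [0.3906, -0.3267, 0.1521]
tool_rot: [3.131, 0.243, 0.001]
ft_force: [-0.3, -0.1, -0.1]
grip_width: 0.003
grip_force: 0.0
[ 0.3906332  -0.32672538  0.15217439] [[ 0.988  0.154  0.001]
 [ 0.154 -0.988 -0.002]
 [ 0.001  0.002 -1.   ]] [-0.46721932 -0.39191285  0.39852145] 0.006611601016540339
-0.0034525260827408255
```

View pics/w1.png

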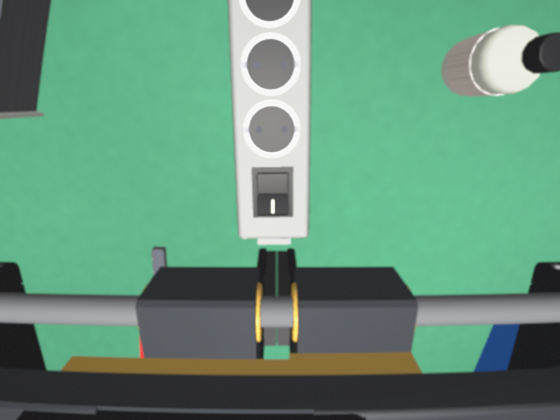

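The wrist view shows the rocker near (272,194), with its raised half near (272,205). I'll measure it and compare with the top-camera estimate.

```bash
python3 - <<'E'
from h import *
im,W=world('wrist')
for u,v in((272,174),(272,185),(272,194),(272,200),(272,206),(272,212),(258,205),(288,205),(246,200),(300,200)): print(u,v,W[v,u].round(4),im[v,u])
E
```

```text
272 174 [ 0.4204 -0.3188  0.0393] [119 118 116]
272 185 [ 0.412  -0.3201  0.0393] [121 121 120]
272 194 [ 0.4054 -0.3211  0.0409] [75 74 75]
272 200 [ 0.4012 -0.3218  0.0429] [255 255 252]
272 206 [ 0.3971 -0.3224  0.0449] [251 251 251]
272 212 [ 0.3928 -0.3231  0.0463] [255 255 251]
258 205 [ 0.3963 -0.3118  0.045 ] [79 78 79]
288 205 [ 0.3994 -0.3344  0.0439] [88 87 88]
246 200 [ 0.3959 -0.3018  0.0348] [231 231 227]
300 200 [ 0.4028 -0.3436  0.0364] [230 230 227]
```

The measured pivot is (0.407, −0.321) and the raised half reads 45 mm high at its pad, which fits the description. The pressed half should end up level at about z = 0.040, so I'll press at (0.394, −0.323).

```bash
python3 -m inch '[[3,3.5,-30,0,0,0],[3,3.5,-60,0,0,0],[3,3.5,-75,0,0,0],[3,3.5,-82,0,0,0],[3,3.5,-86,0,0,0],[3,3.5,-89,0,0,0],[3,3.5,-91,0,0,0],[3,3.5,-92.5,0,0,0],[3,3.5,-92.5,0,0,0],[3,3.5,-92.5,0,0,0]]'
```

```text
time: 2.78
position: [0.3942, -0.3219, 0.0595]
tool_rot: [3.131, 0.246, 0.001]
ft_force: [-2.5, -1.0, 5.3]
grip_width: 0.007
grip_force: 2.7
```

```bash
python3 -m inch '[[0,0,-1,0,0,0],[0,0,-2,0,0,0],[0,0,-2,0,0,0],[0,0,-2,0,0,0]]'
```

```text
time: 3.28
position: [0.3942, -0.322, 0.0593]
tool_rot: [3.131, 0.245, -0.0]
ft_force: [-5.6, 3.4, 18.3]
grip_width: 0.005
grip_force: 9.3
```

The z stopped at 0.059 with the force rising to 18 N, so that is the end stop. I'll lift and check.

```bash
python3 -m inch '[[0,0,10,0,0,0],[0,0,40,0,0,0],[0,0,80,0,0,0],[0,0,95,0,0,0],[0,0,95,0,0,0],[0,0,95,0,0,0]]'
python3 - <<'E'
from h import *
im=grab('wrist'); cv2.imwrite('pics/w2.png',cv2.resize(im[120:270,200:350],None,fx=3,fy=3)[...,::-1])
_,W=world('wrist')
for v in range(170,222,6): print(v,W[v,272].round(4))
print(ctrl.get_state()['ft_force'])
E
```

```text
time: 4.03
position: [0.3932, -0.3207, 0.1502]
tool_rot: [-3.13, -0.246, 0.003]
ft_force: [-0.5, -0.9, 0.5]
grip_width: 0.008
grip_force: 0.0
170 [ 0.4251 -0.312   0.0342]
176 [ 0.4216 -0.3126  0.0395]
182 [ 0.4185 -0.3132  0.0463]
188 [ 0.4137 -0.3139  0.0448]
194 [ 0.4083 -0.3147  0.0416]
200 [ 0.4031 -0.3155  0.0397]
206 [ 0.3988 -0.3162  0.0409]
212 [ 0.394  -0.3169  0.0408]
218 [ 0.3877 -0.3178  0.0364]
[-0.27570788 -0.05223049  0.18616351]
```

View pics/w2.png

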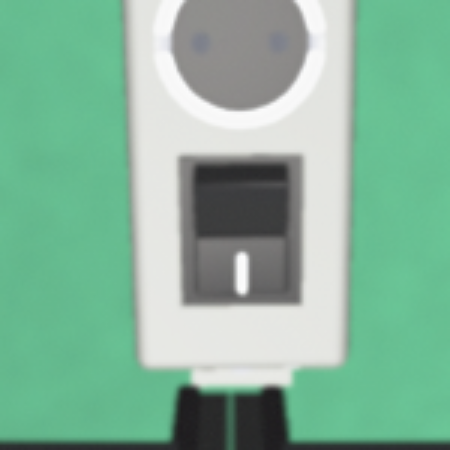

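The near half now reads level at 40.5 mm and the far half is raised to 46 mm, so the strip is off. Next I'll go high to the slim capacitor, coming in from the amp's −y side so I pass over no other part.

```bash
python3 -m inch '[[0,0,40,0,0,0],[20,10,70,0,0,0],[50,20,90,0,0,0],[85,35,90,0,0,0],[120,50,90,0,0,0],[150,75,90,0,0,0],[162,110,90,0,0,0],[162,150,90,0,0,0],[162,190,90,0,0,0],[162,215,90,0,0,0],[162,224,90,0,0,0],[162,224,90,0,0,0],[162,224,90,0,0,0]]'
python3 - <<'E'
from h import *
im=grab('wrist'); cv2.imwrite('pics/w3.png',im[...,::-1])
_,W=world('wrist'); s=ctrl.get_state(); print(s['position'])
for n,c,z in(('slim',(.5547,-.0968),.064),('c1',(.5625,-.0445),.049),('c4',(.4969,-.0887),.049)):
    m=(np.hypot(W[...,0]-c[0],W[...,1]-c[1])<.028)&(abs(W[...,2]-z)<.006); print(n,m.sum(),W[m].mean(0).round(4) if m.any() else'',np.ptp(W[m],axis=0).round(3) if m.any() else '')
E
```

```text
time: 5.7
position: [0.5558, -0.0992, 0.2413]
tool_rot: [3.132, 0.242, -0.001]
ft_force: [-0.5, 0.5, 0.3]
grip_width: 0.003
grip_force: 0.0
[ 0.55577975 -0.0991441   0.24141787]
slim 514 [ 0.5548 -0.0946  0.0639] [0.024 0.024 0.008]
c1 963 [ 0.5626 -0.0425  0.049 ] [0.035 0.034 0.009]
c4 779 [ 0.4997 -0.0858  0.0489] [0.034 0.034 0.008]
```

View pics/w3.png

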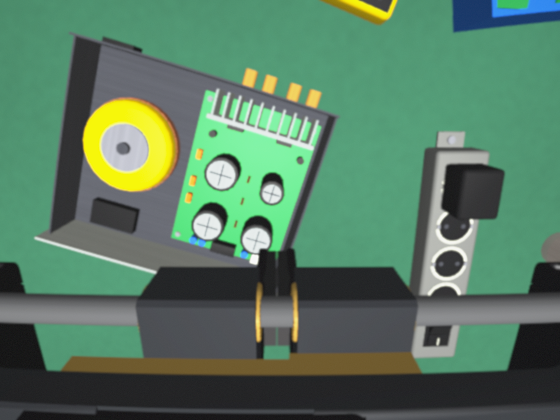

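The wrist view shows the slim capacitor near (271,190), the one thin can among the four. It measures (0.5548, −0.0946, 0.0639), which agrees with the top camera. I'm descending to about 20 mm above it.

```bash
python3 -m inch '[[-1,3.5,-30,0,0,0],[-1,3.5,-70,0,0,0],[-1,3.5,-105,0,0,0],[-1,3.5,-125,0,0,0],[-1,3.5,-135,0,0,0],[-1,3.5,-138,0,0,0],[-1,3.5,-138,0,0,0],[-1,3.5,-138,0,0,0]]'
```

```text
time: 6.75
position: [0.5556, -0.094, 0.1047]
tool_rot: [3.131, 0.246, 0.002]
ft_force: [-0.5, 0.1, -0.6]
grip_width: 0.004
grip_force: 0.0
```

Tips are 21 mm above the top and within about 1.5 mm of centre. Holding for more than 2 s.

```bash
python3 -m inch '[[-1,-1,0,0,0,0],[-1,-1,0,0,0,0],[-1,-1,0,0,0,0],[-1,-1,0,0,0,0],[-1,-1,0,0,0,0],[-1,-1,0,0,0,0],[-1,-1,0,0,0,0],[-1,-1,0,0,0,0],[-1,-1,0,0,0,0],[-1,-1,0,0,0,0],[-1,-1,0,0,0,0],[-1,-1,0,0,0,0],[-1,-1,0,0,0,0],[-1,-1,0,0,0,0],[-1,-1,0,0,0,0],[-1,-1,0,0,0,0],[-1,-1,0,0,0,0],[-1,-1,0,0,0,0],[-1,-1,0,0,0,0],[-1,-1,0,0,0,0]]'
python3 -m inch '[[0,0,0,0,0,0],[0,0,0,0,0,0],[0,0,0,0,0,0],[0,0,0,0,0,0],[0,0,0,0,0,0],[0,0,0,0,0,0]]'
```

```text
time: 9.25
position: [0.5539, -0.0949, 0.1038]
tool_rot: [3.132, 0.246, -0.0]
ft_force: [-0.2, 0.3, 0.1]
grip_width: 0.002
grip_force: 0.0
time: 10.0
position: [0.5539, -0.0949, 0.1038]
tool_rot: [3.132, 0.246, -0.0]
ft_force: [0.6, 0.6, 0.6]
grip_width: 0.003
grip_force: 0.0
```

```bash
python3 -m inch '[[0,0,30,0,0,0],[0,0,75,0,0,0],[0,0,120,0,0,0],[-10,0,150,0,0,0],[-22,15,160,0,0,0],[-22,55,160,0,0,0],[-24,105,160,0,0,0],[-28,155,160,0,0,0],[-34,205,160,0,0,0],[-40,255,160,0,0,0],[-46,305,160,0,0,0],[-50,350,150,0,0,0],[-51,380,140,0,0,0],[-51,393,130,0,0,0],[-51,393,130,0,0,0],[-51,393,130,0,0,0]]'
python3 - <<'E'
from h import *
im=grab('wrist'); cv2.imwrite('pics/w4.png',im[...,::-1])
_,W=world('wrist'); s=ctrl.get_state(); print(s['position'])
for n,c,z in(('squat',(.5023,.2976),.038),('slim',(.4332,.298),.053),('sink',(.571,.2976),.043)):
    m=(np.hypot(W[...,0]-c[0],W[...,1]-c[1])<.026)&(abs(W[...,2]-z)<.005); print(n,m.sum(),W[m].mean(0).round(4) if m.any() else'',np.ptp(W[m],axis=0).round(3) if m.any() else '')
E
```

```text
time: 12.0
position: [0.5034, 0.2965, 0.2337]
tool_rot: [3.131, 0.243, -0.0]
ft_force: [0.2, 0.1, 0.2]
grip_width: 0.003
grip_force: 0.0
[0.50366409 0.29645161 0.23396015]
squat 896 [0.5026 0.3    0.0381] [0.034 0.034 0.008]
slim 201 [0.438  0.3055 0.0524] [0.023 0.022 0.007]
sink 431 [0.5713 0.299  0.0425] [0.035 0.03  0.007]
```

View pics/w4.png

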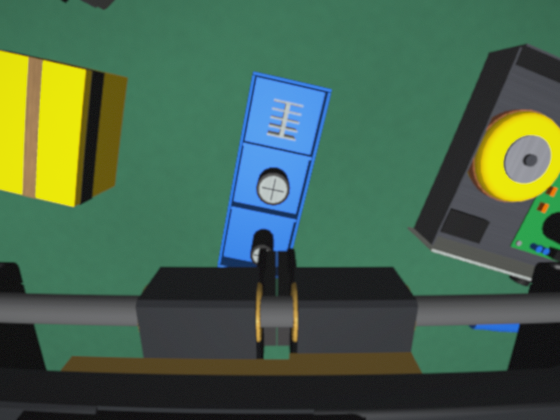

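The squat spare is the middle one, near (273,187). It measures (0.5026, 0.300, 0.038), which agrees with the top camera. I'm descending and holding.

```bash
python3 -m inch '[[-1,2.5,-40,0,0,0],[-1,2.5,-85,0,0,0],[-1,2.5,-120,0,0,0],[-1,2.5,-142,0,0,0],[-1,2.5,-152,0,0,0],[-1,2.5,-156,0,0,0],[-1,2.5,-156,0,0,0],[-1,2.5,-156,0,0,0]]'
python3 -m inch '[[0,0,0,0,0,0],[0,0,0,0,0,0],[0,0,0,0,0,0],[0,0,0,0,0,0],[0,0,0,0,0,0],[0,0,0,0,0,0],[0,0,0,0,0,0],[0,0,0,0,0,0],[0,0,0,0,0,0],[0,0,0,0,0,0],[0,0,0,0,0,0],[0,0,0,0,0,0],[0,0,0,0,0,0],[0,0,0,0,0,0],[0,0,0,0,0,0],[0,0,0,0,0,0],[0,0,0,0,0,0],[0,0,0,0,0,0],[0,0,0,0,0,0],[0,0,0,0,0,0]]'
python3 -m inch '[[0,0,0,0,0,0],[0,0,0,0,0,0],[0,0,0,0,0,0],[0,0,0,0,0,0],[0,0,0,0,0,0],[0,0,0,0,0,0]]'
```

```text
time: 13.05
position: [0.5026, 0.3009, 0.0788]
tool_rot: [-3.132, -0.246, -0.002]
ft_force: [0.2, 0.3, -0.9]
grip_width: 0.005
grip_force: 0.0
time: 15.55
position: [0.5019, 0.3006, 0.0778]
tool_rot: [3.132, 0.246, -0.0]
ft_force: [-0.0, 0.1, -0.1]
grip_width: 0.007
grip_force: 0.0
time: 16.3
position: [0.5019, 0.3006, 0.0778]
tool_rot: [3.132, 0.246, -0.0]
ft_force: [-0.2, 0.9, -0.2]
grip_width: 0.007
grip_force: 0.0
```

Both points are held. I'll lift straight up, check that nothing moved, and hand in.

```bash
python3 -m inch '[[0,0,30,0,0,0],[0,0,70,0,0,0],[0,0,110,0,0,0],[0,0,130,0,0,0],[0,0,130,0,0,0],[0,0,130,0,0,0],[0,0,130,0,0,0],[0,0,130,0,0,0]]'
python3 - <<'E'
from h import *
a=np.load('scene.npz')['im'].astype(int); b=grab('scene').astype(int)
_,W=world('scene')
m=(abs(a-b).max(2)>60)
y,x=np.nonzero(m); print('changed px',len(x), 'non-arm low pts', (m&(W[...,2]<.12)&(W[...,2]>-.01)).sum())
s=ctrl.get_state(); print(s['time'],s['ft_force'],s['qd'])
print(ctrl.close_job())
E
```

```text
time: 17.3
position: [0.5015, 0.3003, 0.2067]
tool_rot: [3.131, 0.246, -0.003]
ft_force: [0.4, -0.1, -0.6]
grip_width: 0.003
grip_force: 0.0
changed px 7526 non-arm low pts 421
17.35 [ 0.09496301 -0.34931452 -0.18847992] [-0.00052094 -0.00543876 -0.0014072  -0.00603742 -0.0008687  -0.00110946
  0.00085039]
the job is handed in; nothing more can be done
None
```

The job is handed in at 17.4 s: the strip is off, and I pointed for over 2 s at the tall slim capacitor and then at the squat spare in the middle tray compartment, about 20 mm above each; I felt no contact beyond the switch, but my final before/after picture check showed 421 changed low pixels that I did not look into before handing in.

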